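Re-pin the detector arm opposite the red lamp

TASK

The blue dye in the cuvette is to be measured with the red lamp: pull the yellow-handled quick-release pin up out of the middle station, swing the goniometer's detector arm round to the station straight across the cuvette from the red lamp, push the pin down through arm and station until its balls snap out below and its collar sits flush on the arm, and let go. The two side stations are never exactly where the scale says, so feel for the hole with light pressure and never force or lever the pin. Leave the cuvette in its holder, and the dye bottle and the cup where they stand.

Things in the scene. Friction and masses are not known exactly. Their poses are not given: they have to be found in the camera images.
- gonio: Goniometer, heavy, fixed on the table: grey round plate, 202 mm wide, underside 22, top 30 mm above the table. Origin on the table under the pivot; z up; -x points from pivot to middle station (roughly to the robot), +y to the left station. On the pivot the cuvette holder (top at 62 mm), behind it two lamps (tops at 106 mm). Three station lugs stick out of the rim.
- mid_hole (a point): Mouth of the middle station's hole, on the lug's top, 125 mm from the pivot. The lugs are alike: 46 (radial) x 52 x 8 mm, tops at 30 mm, an 11 mm through hole 125 mm from the pivot, free space below. The side lugs are clamped about 45 degrees left (+y) and right (-y) of the middle, but each may sit up to 4 degrees (9 mm along the arc) either way off that. No plate between lugs at that radius.
- swing_arm (a joint): Turn of the black detector arm about the upright pivot, rad: 0 over the middle station (start, pinned), positive anticlockwise from above: about +0.785 over the right (-y) station, -0.785 over the left (+y) one; stops at +-1.05. It stays where left; turning it takes about 1 N at the pin. The detector housing on it (32 mm wide, top 87 mm above the table) ends 41 mm short of the pin's axis.
- bush_top (a point): Centre of the hole in the arm's square boss, on the boss's top face, 54 mm above the table, 125 mm from the pivot; moves with the arm. The boss is 36 mm wide and reaches from 31 to 54 mm above the table: its top 8 mm is a bush with an 11 mm hole, the 15 mm below are bored out to 16 mm.
- pin: Quick-release ball-lock pin, upright, round, about 60 g. Origin on its axis at the underside of the 19 mm wide, 4 mm high steel collar, z up; at the start it is home, collar on the boss. Lifted 20 to 25 mm and held, its tip is clear of the lug but still in the bush: so it can carry the arm round, and it turns freely. Its contact forces on the instrument, added up, must stay below 30 N.
- pin_grip (a point): Middle of the pin's ribbed yellow handle, 20 mm above the pin's origin. The handle is round, 23 mm thick, from 4 to 36 mm above the origin.
- pin_balls (a point): Point on the axis between the pin's two sprung balls, 37 mm below its origin. They stand out 1.8 mm either side; home, they are 5 mm below the lug. Pulling them up into its hole takes about 10 N (from 1.5 mm lift on), pushing them down into it about 9 N, then 2 N; squeezed, they alone press up to 17 N in sum. From 25 mm of lift they must pass the bush too (10 N).
- pin_tip (a point): Lower end of the pin's shank, on its axis, 44 mm below the pin's origin: 10 mm above the table when home. The shank is 10 mm thick; its last 3.5 mm taper to 5.6 mm. A tip resting on a lug stands 20 mm higher than at home; it drops into a hole when within about 1.3 mm of its centre.
- lamp_red: Red lamp: black ribbed round cartridge with a red dome, 29 mm thick, 72 mm high; origin at its underside, 34 mm above the table. It stands behind the cuvette, 86 mm from the pivot, back left (at (61, 61) mm in the goniometer's frame: the right, -y, station is then straight across) or back right ((61, -61) mm: the left, +y, station is across). Fixed.
- lamp_blue: Blue lamp, the same with a blue dome, in the other of the two lamp places. Its station is not wanted.
- sample: Clear plastic cuvette with blue liquid, 12 x 12 x 45 mm, loose in the holder on the pivot; origin at the centre of its underside, 48 mm above the table; its top is at 93 mm.
- dye: Brown dye bottle with white cap, 28 mm thick and 65 mm high, loose on the table to the right (-y) of the goniometer; origin at the centre of its underside.
- cup: Plastic cup with blue liquid, 75 mm wide and 88 mm high, loose on the table behind the goniometer; origin at the centre of its underside.

How it is judged:
By the outcome, as a careful person would: the job done as asked, in the order asked, and still so for the second after the job is handed in, with the robot touching nothing.
It also fails if it takes over 51 s, if anything falls off the work surface, if the arm or the gripper's body presses on something with over 40 N, if the wrist force passes 120 N, or if a joint passes its speed limit or range.

ROBOT

A 6-joint arm with a two-finger parallel gripper is mounted at the origin on a cart in front of the work surface, level with it; the furniture and walls round the work are solid. World frame = base frame: x ahead of the robot, y to its left, z up, the work surface at z = 0. Lengths are in m, angles in rad, forces in N, time in s.
With the tool pointing down it reaches from about 0.15 to 0.775 m from the base axis. Payload 6.1 kg.
Tool frame: the origin (TCP) lies at the very end of the fingers, on their centre line; the grasp point (between the pads) lies 19 mm behind it; z points along the fingers, y is the line along which they close (so a half turn about z gives the same grasp; the last joint's range is limited). The gripper opens to 85 mm and grips with 20 to 120 N. Pads are 22 mm wide; open, the fingers measure 114 mm over their backs; the gripper's body (76 mm by 85 mm) begins 54 mm behind the grasp point. The pads swing forward as they close: fully open they stand 13 mm farther back than shut.
Start: joints at [0, 0.126, -0.04, 1.405, 0, 1.571], TCP at [0.525, -0, 0.231] pointing down, gripper open.
Joint ranges: [-2.72, 2.72], [-0.95, 1.95], [-1.27, 1.35], [-1.78, 2.02], [-1.46, 1.47], [-3.14, 3.14]. Speed limits (rad/s): [2.39, 2.39, 3.01, 3.14, 3.14, 3.14].

INTERFACE

Orientations are given as a rotation vector (axis times angle).
In Python, from plant import robot, cams, job gives the robot as it stands.
- The arm moves only by the tool step_arm, never from a script. Its arguments are lists of equal length, an entry for each row: "slide": the shift along the tool's x, y, z in cm, a list of three; "delta_rot": the turn, a rotation vector about the tool's x, y, z in degrees, a list of three. In form: {"slide": [[x, y, z], ...], "delta_rot": [[wx, wy, wz], ...]}. A call has 1 to 8 rows; each row shifts and turns the commanded pose from where the row before left it, along the tool's axes as they then stand; what a row does not reach is not made up. A row lasts 1/10 s, in which the tool goes at most 50 mm and 8.59 degrees, less where a joint would pass 70% of its speed; a pose out of reach is approached as far as the arm can. A call is refused whole if a number of a shift passes 5 or a number of a turn 8.59, either way. A call with a gripper value outside its range is refused whole. "fingers" is the opening, from 0 (shut) to 1 (fully open), set as the call begins (left out, the last holds). The fingers move at their own pace and stop on an object; "squeeze" is the grip in N (left out, the last holds). Time passes only in rows, so rows that do not move let the fingers close. It gives the time, the measured TCP pose, the force, the opening and the grip force at its end, in the units of the state.
- robot.get_obs(): the state, without advancing time (a new reading comes with each control period).
- cams.snapshot(name): name is "scene" or "side" or "wrist"; returns (picture, depth): 384x512x3 uint8, red, green, blue; 384x512 float32, m along the optical axis (not along the pixel's ray), 0 where there is no reading.
- cams.camera_info(name): a dict with "K" (3x3 intrinsics, pixels), "extrinsics" (4x4, takes a point from camera to world coordinates). Camera axes: x right, y up, looking along -z (the intrinsics and any distortion apply to the point x, -y, -z); pixel columns grow to the right and rows downward; lengths in m; the calibration is good to about 2 mm. A picture is of the moment at which its call begins: read the wrist's pose just before it. camera_info takes no time and is no camera call; for the wrist camera it gives the pose at the moment of the call.
- job.finish_job(): hands the job in; it is judged then, once.
The state is a dict: "clock": time; "q": joint angles; "qvel": joint speeds; "joint_torque": joint torques, N m; "tcp_pos": TCP position; "orientation": TCP orientation; "wrist_force": force on the tool from outside, world axes, zero at the start; "ft_torque": the same for the moment, N m; "grip_width": finger opening in m; "grip_force": force on a finger pad.
Only numpy, scipy, OpenCV 4.12 (cv2) and the standard library are available. Lean on these libraries where they do the work, as an engineer would, in place of code of your own. Each camera call takes 0.05 s, during which the arm holds its last target. There are 200 camera calls.

## Working session

There is one attempt and no reset: what is moved stays moved. The work goes in short steps, Python scripts to look and compute and a tool call to move; the robot and the scene stay as the last step left them, time stands still between calls to the robot, and variables do not carry over. Pictures are saved under pics/ and viewed, at most 10 in all, crops included, and the job is handed in when it is done.

Besides the shell and the picture viewer there is one more tool, called after ">>>" as name(argument=value, ...) on one line, values as JSON. step_arm: Moves the arm, as the interface text tells. Its arguments: {"type":"object","properties":{"slide":{"type":"array","items":{"type":"array","items":{"type":"number"}}},"delta_rot":{"type":"array","items":{"type":"array","items":{"type":"number"}}},"fingers":{"type":"number"},"squeeze":{"type":"number"}},"required":["slide","delta_rot"]}

```bash
ls; mkdir -p pics; python3 - <<'E'
from plant import robot,cams,job
import cv2,numpy as np
o=robot.get_obs();print(o)
ims=[]
for n in("scene","side","wrist"):
    p,d=cams.snapshot(n);i=cams.camera_info(n);print(n,i["K"],i["extrinsics"])
    np.savez(f"pics/{n}0.npz",p=p,d=d,K=i["K"],E=i["extrinsics"])
    cv2.imwrite(f"pics/{n}0.png",p[:,:,::-1]);ims.append(p)
E
```

```text
pics
{'clock': 0.0, 'q': array([-6.88612548e-07,  1.26409356e-01, -4.06257662e-02,  1.40540632e+00,
        3.60126871e-05,  1.57082704e+00]), 'qvel': array([-0.00106818, -0.00072517,  0.00102777,  0.00086208,  0.00068622,
        0.00048425]), 'joint_torque': array([-1.88969068e-03, -4.35916471e+01,  3.52923596e+01,  1.73015334e-02,
       -7.00984879e-05, -2.14169546e-05]), 'tcp_pos': array([5.24583780e-01, 1.02805141e-05, 2.30504949e-01]), 'orientation': array([-2.22063545e+00, -2.22056566e+00,  1.78661475e-03]), 'wrist_force': array([-0.89918046,  0.825875  , -0.50064042]), 'ft_torque': array([-0.00376639, -0.04657429, -0.00633513]), 'grip_force': 0.0, 'grip_width': 0.08541968069538947}
scene [[440.75547203   0.         260.0565325 ]
 [  0.         440.75547203 195.09927843]
 [  0.           0.           1.        ]] [[-0.81824465  0.26008087 -0.51267303  0.23072747]
 [-0.57462646 -0.39599482  0.71623497  0.50456345]
 [-0.01673685  0.88065092  0.47347     0.46289769]
 [ 0.          0.          0.          1.        ]]
side [[404.18540857   0.         253.84582547]
 [  0.         404.18540857 188.9405903 ]
 [  0.           0.           1.        ]] [[-0.83183923  0.24409474 -0.49845888  0.21044119]
 [-0.55478439 -0.33970723  0.75948224  0.5336052 ]
 [ 0.01605554  0.90830433  0.41800175  0.43304431]
 [ 0.          0.          0.          1.        ]]
wrist [[331.72067296   0.         257.74351134]
 [  0.         331.72067296 191.02380458]
 [  0.           0.           1.        ]] [[ 9.99998454e-01 -2.42052047e-04  1.74146336e-03  5.24343024e-01]
 [-3.30864803e-04  9.46875033e-01  3.21601560e-01  8.29915582e-02]
 [-1.72679249e-03 -3.21601639e-01  9.46873489e-01  3.73901772e-01]
 [ 0.00000000e+00  0.00000000e+00  0.00000000e+00  1.00000000e+00]]
```

View images.

View pics/scene0.png

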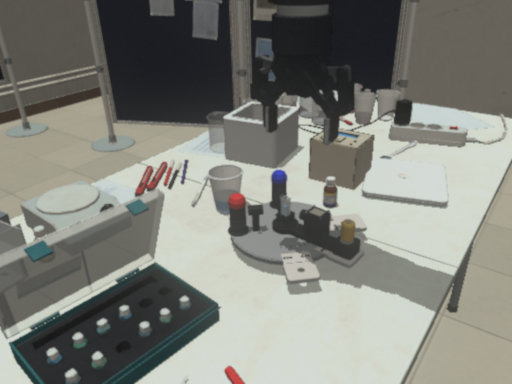

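View pics/wrist0.png

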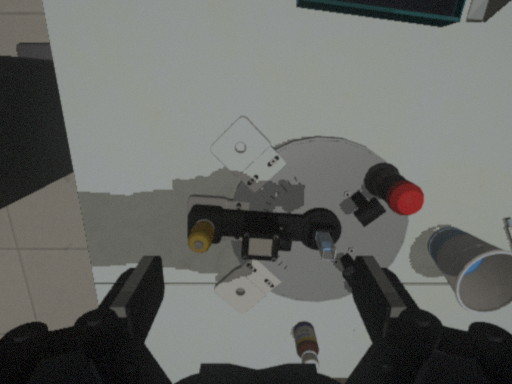

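The red lamp (wrist px 405,195) is back left, so the target is the right (-y) station, whose hole is near (240,292). The left hole is near (240,147), the handle near (201,236), and the bottle at (305,340).

```bash
cat > h.py <<'E'
import numpy as np,cv2
def ray(K,E,u,v,z):
    d=E[:3,:3]@np.array([(u-K[0,2])/K[0,0],-(v-K[1,2])/K[1,1],-1.]);o=E[:3,3]
    return o+d*(z-o[2])/d[2]
def proj(K,E,P):
    c=np.linalg.inv(E)@np.append(P,1);return K[0,0]*c[0]/-c[2]+K[0,2],K[1,1]*c[1]/c[2]+K[1,2]
E
python3 - <<'E'
from h import *
f=np.load("pics/wrist0.npz");p,d,K,E=f["p"],f["d"],f["K"],f["E"]
hsv=cv2.cvtColor(p,cv2.COLOR_RGB2HSV)
m=cv2.inRange(hsv,(15,110,60),(32,255,255));m[:,:180]=0;m[:,240:]=0
ys,xs=np.nonzero(m);print("yellow",xs.min(),xs.max(),ys.min(),ys.max(),len(xs))
# handle top: nearest depth among yellow pixels
pts=np.array([ray(K,E,u,v,0.09) for u,v in zip(xs,ys)])
dd=d[ys,xs];top=dd<np.percentile(dd,5)+.006
print(dd.min(),np.median(dd),"top centroid",xs[top].mean(),ys[top].mean(),ray(K,E,xs[top].mean(),ys[top].mean(),.09))
g=cv2.cvtColor(p,cv2.COLOR_RGB2GRAY)
def hole(u,v,r=8):
    s=g[v-r:v+r+1,u-r:u+r+1].astype(float);w=np.clip(np.median(s)-15-s,0,None)
    Y,X=np.mgrid[-r:r+1,-r:r+1];return u+(w*X).sum()/w.sum(),v+(w*Y).sum()/w.sum()
for n,u,v in(("R",240,292),("L",240,147)):
    h=hole(u,v);print(n,h,ray(K,E,*h,.03))
r=cv2.inRange(hsv,(0,150,80),(8,255,255))|cv2.inRange(hsv,(172,150,80),(180,255,255));ys,xs=np.nonzero(r)
print("red",ray(K,E,xs.mean(),ys.mean(),.098))
cv2.imwrite("pics/c.png",cv2.resize(p[120:320,170:350,::-1],None,fx=3,fy=3,interpolation=2))
E
```

```text
yellow 189 212 223 252 334
0.31242177 0.3163933 top centroid 199.11073825503357 240.58389261744966 [ 0.46795621 -0.06330358  0.09      ]
R (np.float64(239.9339168490153), np.float64(291.87483588621444)) [ 0.50192018 -0.16387728  0.03      ]
L (np.float64(240.33187772925766), np.float64(150.07205240174673)) [0.50542724 0.0116339  0.03      ]
red [ 0.65518645 -0.01797931  0.098     ]
```

View pics/c.png

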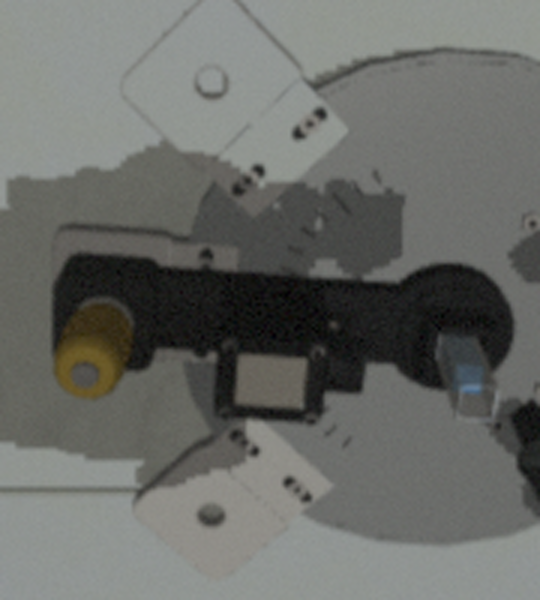

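The left hole is at crop (211,81), the right hole at (211,515) and the handle top at about (88,370). A circle through these at R=125 mm puts the pivot near (0.591,-0.077), with the goniometer yawed about -5°. The right lug is about 49° round.

I'll move above the pin and turn so the fingers close roughly tangentially.

>>> step_arm(slide=[[-1.65,-1.4,1.5],[-1.65,-1.4,1.5],[-1.65,-1.4,1.5],[-1.65,-1.4,1.5],[0,0,0]], delta_rot=[[0,0,0],[0,0,0],[0,0,0],[0,0,0],[0,0,0]], fingers=1)

```text
clock: 0.65
tcp_pos: [0.4663, -0.067, 0.1693]
orientation: [-2.222, -2.217, 0.004]
wrist_force: [-0.3, -0.3, 0.0]
grip_width: 0.0856
grip_force: 0.0
```

>>> step_arm(slide=[[0,0,0],[0,0,0],[0,0,0],[0,0,0],[0,0,0],[0,0,0],[0,0,0],[0,0,0]], delta_rot=[[0,0,8.5],[0,0,8.5],[0,0,8.5],[0,0,8.5],[0,0,8.5],[0,0,8.5],[0,0,8.5],[0,0,8.5]])

```text
clock: 1.45
tcp_pos: [0.4698, -0.0654, 0.1719]
orientation: [-3.086, -0.591, -0.001]
wrist_force: [-0.1, 0.2, 0.1]
grip_width: 0.0856
grip_force: 0.0
```

```bash
cat > look.py <<'E'
import sys
from plant import robot,cams
from h import *
n=sys.argv[1];o=robot.get_obs();i=cams.camera_info("wrist");p,d=cams.snapshot("wrist")
K,E=i["K"],i["extrinsics"];np.savez(f"pics/{n}.npz",p=p,d=d,K=K,E=E)
from scipy.spatial.transform import Rotation as R
print("t",o["clock"],"tcp",o["tcp_pos"].round(4),"q",o["q"].round(2));print(R.from_rotvec(o["orientation"]).as_matrix().round(3))
cv2.imwrite(f"pics/{n}.png",p[:,:,::-1])
E
python3 look.py w1
```

```text
t 1.45 tcp [ 0.4698 -0.0654  0.1719] q [-0.14  0.04 -0.27  1.27  0.    2.62]
[[ 0.929  0.369  0.001]
 [ 0.369 -0.929  0.   ]
 [ 0.001  0.    -1.   ]]
```

View pics/w1.png

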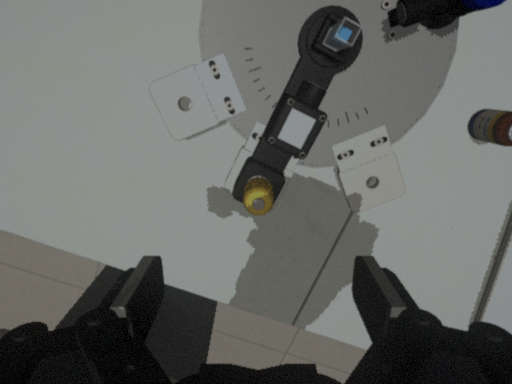

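The button is at (257,203), the left hole at (186,103), the right hole at (372,182), and the bottle at the right edge (490,125), clear of everything.

```bash
cat > m.py <<'E'
import sys
from h import *
from scipy.optimize import least_squares
f=np.load(f"pics/{sys.argv[1]}.npz");p,K,E=f["p"],f["K"],f["E"]
hu,hv,ru,rv,lu,lv=map(int,sys.argv[2:8])
g=cv2.GaussianBlur(cv2.cvtColor(p,cv2.COLOR_RGB2GRAY),(3,3),0)
def hole(u,v,r=9):
    s=g[v-r:v+r+1,u-r:u+r+1].astype(float);w=np.clip(np.median(s)-10-s,0,None)
    n,l,st,c=cv2.connectedComponentsWithStats((w>0).astype(np.uint8));k=1+np.argmin(np.hypot(*(c[1:]-r).T))
    w*=(l==k);Y,X=np.mgrid[-r:r+1,-r:r+1];return u+(w*X).sum()/w.sum(),v+(w*Y).sum()/w.sum(),st[k,4]
R=hole(ru,rv);L=hole(lu,lv);print(R,L)
R=ray(K,E,*R[:2],.03);L=ray(K,E,*L[:2],.03)
hsv=cv2.cvtColor(p,cv2.COLOR_RGB2HSV);m=cv2.inRange(hsv,(12,90,40),(34,255,255))
msk=np.zeros_like(m);cv2.circle(msk,(hu,hv),40,255,-1);m&=msk
ys,xs=np.nonzero(m);c=(xs.mean(),ys.mean())
print("handle px",c,len(xs));H=ray(K,E,*c,.074)
print("R",R,"L",L,"H",H)
# pivot: circle of 125 mm through R and L, robot-far side
mid=(R+L)[:2]/2;ch=(L-R)[:2];h=np.sqrt(.125**2-(ch@ch)/4);n=np.array([ch[1],-ch[0]])/np.linalg.norm(ch)
P=mid+h*n;print("pivot",P,"|H-P|",np.linalg.norm(H[:2]-P))
a=lambda q:np.degrees(np.arctan2(*(q[:2]-P)[::-1]))%360
print("angles H R L",a(H),a(R),a(L))
E
python3 m.py w1 257 200 372 182 186 103
```

```text
(np.float64(372.29388816644996), np.float64(182.326614651062), np.int32(149)) (np.float64(182.67142857142858), np.float64(103.53701298701299), np.int32(150))
handle px (np.float64(258.1383495145631), np.float64(195.0521844660194)) 824
R [ 0.50194191 -0.16314011  0.03      ] L [0.50469188 0.01613543 0.03      ] H [ 0.4671669  -0.06638552  0.074     ]
pivot [ 0.5904168 -0.0748384] |H-P| 0.12353942821633938
angles H R L 176.0766133341385 224.94387042144504 133.29850758939418
```

>>> step_arm(slide=[[-0.3,0,2.8],[0,0,2.8],[0,0,2.8],[0,0,1.5],[0,0,1.5],[0,0,0]], delta_rot=[[0,0,0],[0,0,0],[0,0,0],[0,0,0],[0,0,0],[0,0,0]])

```text
clock: 2.1
tcp_pos: [0.4654, -0.0665, 0.0558]
orientation: [-3.082, -0.603, 0.004]
wrist_force: [0.3, 0.3, -0.5]
grip_width: 0.0851
grip_force: 0.0
```

```bash
python3 look.py w2
```

```text
t 2.1 tcp [ 0.4654 -0.0665  0.0558] q [-0.14  0.09 -0.47  1.01  0.    2.61]
[[ 0.926  0.377 -0.003]
 [ 0.377 -0.926  0.001]
 [-0.003 -0.002 -1.   ]]
```

View pics/w2.png

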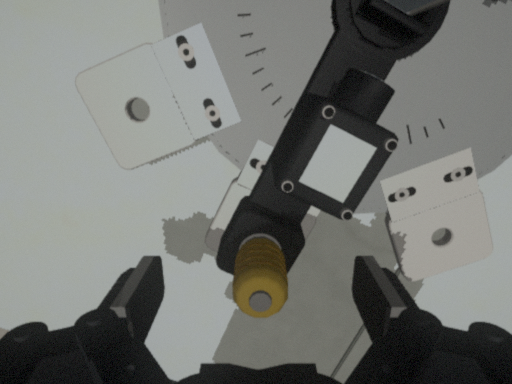

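The pin stands between the fingers: button (261,300), right hole (442,237), left hole (138,110). This is a good close view for the second measurement.

```bash
python3 m.py w2 261 275 442 237 138 110; python3 - <<'E'
from h import *
f=np.load("pics/w2.npz");K,E=f["K"],f["E"]
print(ray(K,E,261,300,.092),ray(K,E,261,290,.09))
E
```

```text
(np.float64(444.1198372966208), np.float64(237.87672090112642), np.int32(146)) (np.float64(131.3661687525232), np.float64(111.00968914008882), np.int32(99))
handle px (np.float64(260.00692695214104), np.float64(274.61933249370276)) 3176
R [ 0.50204617 -0.1647154   0.03      ] L [0.50349476 0.01727672 0.03      ] H [ 0.46700101 -0.06652906  0.074     ]
pivot [ 0.58846601 -0.07440144] |H-P| 0.12171984652504411
angles H R L 176.29173619332755 226.2622369300532 132.82567775781607
[ 0.46754001 -0.06662964  0.092     ] [ 0.4704011  -0.06547156  0.09      ]
```

>>> step_arm(slide=[[0,0,-0.2],[0,0,0],[0,0,0],[0,0,0],[0,0,0],[0,0,0],[0,0,0],[0,0,0]], delta_rot=[[0,0,0],[0,0,0],[0,0,0],[0,0,0],[0,0,0],[0,0,0],[0,0,0],[0,0,0]], fingers=0.2, squeeze=30)

```text
clock: 2.95
tcp_pos: [0.4665, -0.0671, 0.0598]
orientation: [3.084, 0.599, 0.001]
wrist_force: [-0.4, 0.9, 6.1]
grip_width: 0.0219
grip_force: 30.7
```

```bash
sed -i 's/r=9)/r=14)/' m.py; python3 m.py w2 261 275 442 237 138 110
```

```text
(np.float64(442.460202698341), np.float64(237.2214188883868), np.int32(356)) (np.float64(131.09088817303268), np.float64(110.17349286700414), np.int32(167))
handle px (np.float64(260.00692695214104), np.float64(274.61933249370276)) 3176
R [ 0.50204526 -0.16362542  0.03      ] L [0.50383772 0.01750976 0.03      ] H [ 0.46700101 -0.06652906  0.074     ]
pivot [ 0.58908661 -0.0739103 ] |H-P| 0.12230852823197719
angles H R L 176.54013689336443 225.86663997324797 132.99942999261037
```

>>> step_arm(slide=[[0,0,-0.3],[0,0,-0.3],[0,0,-0.3],[0,0,-0.3],[0,0,-0.3],[0,0,0],[0,0,0]], delta_rot=[[0,0,0],[0,0,0],[0,0,0],[0,0,0],[0,0,0],[0,0,0],[0,0,0]], squeeze=45)

```text
clock: 3.65
tcp_pos: [0.4666, -0.0671, 0.075]
orientation: [3.084, 0.599, 0.002]
wrist_force: [-0.8, 1.3, 4.4]
grip_width: 0.0214
grip_force: 45.7
```

>>> step_arm(slide=[[0,0,-0.25],[0,0,-0.25],[0,0,-0.25],[0,0,0],[0,0,0]], delta_rot=[[0,0,0],[0,0,0],[0,0,0],[0,0,0],[0,0,0]])

```text
clock: 4.15
tcp_pos: [0.4662, -0.0671, 0.0818]
orientation: [3.084, 0.599, -0.0]
wrist_force: [0.2, 0.3, -0.1]
grip_width: 0.0215
grip_force: 45.2
```

```bash
python3 look.py w3; python3 - <<'E'
import numpy as np
from plant import cams
import cv2
p,d=cams.snapshot("side");a=p[150:320,200:440,::-1];w=cv2.imread("pics/w3.png")[180:384,150:390]
cv2.imwrite("pics/s3.png",np.hstack([cv2.resize(a,(400,283)),cv2.resize(w,(333,283))]))
from scipy.spatial.transform import Rotation as R
T=R.from_rotvec([3.084,.599,.002]).as_matrix()
P=np.array([.5912,-.0758]);a0=np.arctan2(-.0671-P[1],.4666-P[0])
A=a0+np.radians(np.arange(0,48.7,3.0));X=P+.125*np.c_[np.cos(A),np.sin(A)]
D=np.diff(X,axis=0);print((100*(np.c_[D,0*D[:,0]]@T)).round(2).tolist());print(X[-1])
E
```

```text
t 4.15 tcp [ 0.4662 -0.0671  0.0818] q [-0.14  0.07 -0.43  1.07 -0.    2.61]
[[ 0.927  0.375 -0.   ]
 [ 0.375 -0.927 -0.   ]
 [-0.    -0.    -1.   ]]
[[-0.27, 0.6, -0.0], [-0.24, 0.61, -0.0], [-0.21, 0.62, -0.0], [-0.17, 0.63, -0.0], [-0.14, 0.64, -0.0], [-0.11, 0.65, -0.0], [-0.07, 0.65, 0.0], [-0.04, 0.65, 0.0], [-0.01, 0.65, 0.0], [0.03, 0.65, 0.0], [0.06, 0.65, 0.0], [0.1, 0.65, 0.0], [0.13, 0.64, 0.0], [0.16, 0.63, 0.0], [0.2, 0.62, 0.0], [0.23, 0.61, 0.0]]
[ 0.50129146 -0.16264155]
```

View pics/s3.png

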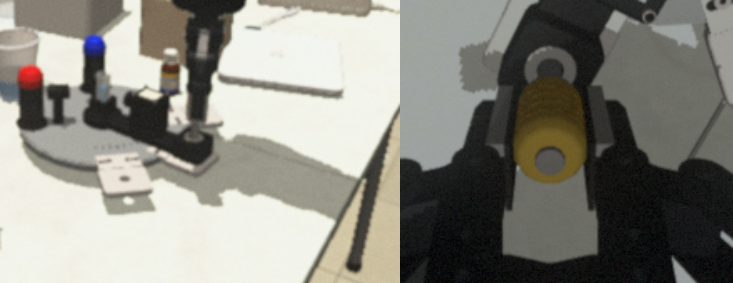

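The pin is held between the pads, with its collar and shank showing above the boss (550,65 in the crop). It is lifted 22 mm and the load is about 0 N. Next is the swing along the arc.

>>> step_arm(slide=[[-0.27,0.6,0],[-0.24,0.61,0],[-0.21,0.62,0],[-0.17,0.63,0],[-0.14,0.64,0],[-0.11,0.65,0],[0,0,0]], delta_rot=[[0,0,0],[0,0,0],[0,0,0],[0,0,0],[0,0,0],[0,0,0],[0,0,0]])

```text
clock: 4.95
tcp_pos: [0.4698, -0.1072, 0.0818]
orientation: [3.084, 0.597, -0.0]
wrist_force: [0.9, 0.3, -0.4]
grip_width: 0.0216
grip_force: 45.2
```

>>> step_arm(slide=[[-0.07,0.65,0],[-0.04,0.65,0],[-0.01,0.65,0],[0.03,0.65,0],[0.06,0.65,0],[0.1,0.65,0],[0,0,0]], delta_rot=[[0,0,0],[0,0,0],[0,0,0],[0,0,0],[0,0,0],[0,0,0],[0,0,0]])

```text
clock: 5.65
tcp_pos: [0.4854, -0.143, 0.0817]
orientation: [3.083, 0.598, -0.0]
wrist_force: [0.3, 0.1, -0.7]
grip_width: 0.0215
grip_force: 45.2
```

```bash
python3 look.py w4
```

```text
t 5.65 tcp [ 0.4854 -0.143   0.0817] q [-0.29  0.13 -0.36  1.07 -0.    2.47]
[[ 0.927  0.374  0.   ]
 [ 0.374 -0.927 -0.001]
 [-0.     0.001 -1.   ]]
```

View pics/w4.png

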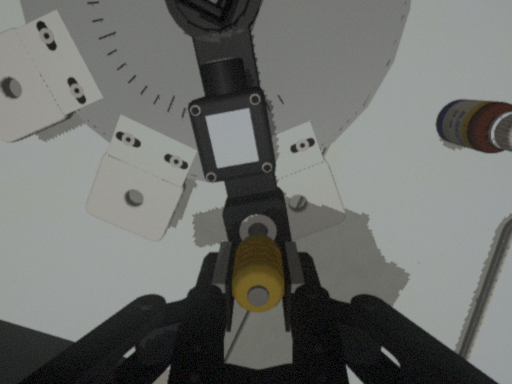

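The right hole is at (298,203), just right of the boss. The middle hole is at (134,198), the collar at (258,229) and the button at (258,296).

```bash
python3 - <<'E'
from h import *
f=np.load("pics/w4.npz");K,E,p=f["K"],f["E"],f["p"]
g=cv2.GaussianBlur(cv2.cvtColor(p,cv2.COLOR_RGB2GRAY),(3,3),0)
cv2.imwrite("pics/w4c.png",cv2.resize(p[170:320,110:330,::-1],None,fx=3.6,fy=3.6,interpolation=2)[:600])
for n,u,v,z in(("R",298,203,.03),("M",134,198,.03),("L",11,88,.03),("button",258,296,.114),("collar",258,229,.080)):
    print(n,ray(K,E,u,v,z).round(4))
E
```

```text
R [ 0.5023 -0.1631  0.03  ]
M [ 0.4671 -0.0666  0.03  ]
L [0.5052 0.0146 0.03  ]
button [ 0.486  -0.1424  0.114 ]
collar [ 0.4982 -0.1376  0.08  ]
```

View pics/w4c.png

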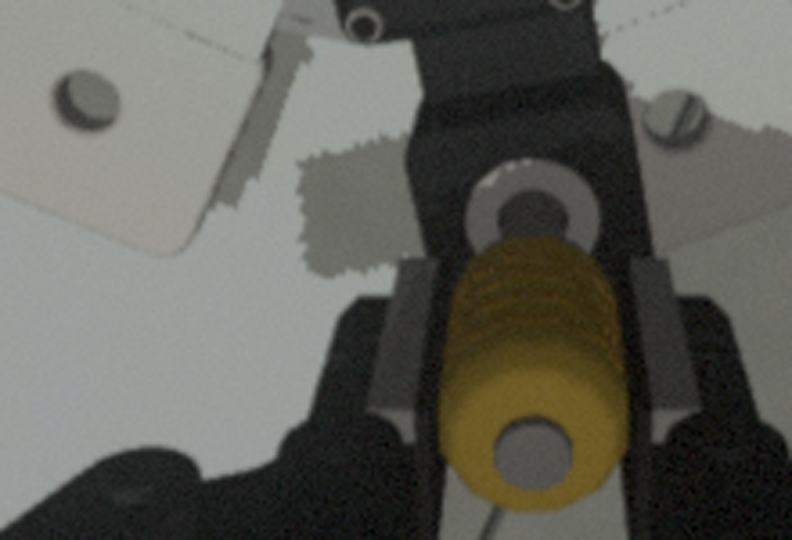

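```bash
python3 - <<'E'
from h import *
from scipy.optimize import least_squares
f=np.load("pics/w4.npz");K,E=f["K"],f["E"]
for z in(.114,.112,.08,.076,.054): print(z,np.round(proj(K,E,[.486,-.1424,z]),1))
Q=np.array([[.5052,.0146],[.4671,-.0666],[.5023,-.1631]])
P=least_squares(lambda P:np.linalg.norm(Q-P,axis=1)-.125,[.59,-.075]);print(P.x,P.fun)
P=P.x;S=np.array([.4854,-.143]);a=lambda q:np.degrees(np.arctan2(*(q-P)[::-1]))%360
for q in (*Q,S,[.486,-.1424],ray(K,E,258,230,.054)[:2]):print(a(np.array(q)),np.linalg.norm(q-P))
E
```

```text
0.114 [258.  296.1]
0.112 [258. 293.]
0.08 [257.9 253.2]
0.076 [257.9 249.2]
0.054 [257.8 230.3]
[ 0.59171002 -0.07568877] [ 4.41759104e-05 -5.89606862e-05  3.94941544e-05]
133.7755947171505 0.12504417591038794
175.82836386674407 0.12494103931376478
224.35235455095133 0.12503949415439347
212.3403456688598 0.12582774894322507
212.25510657921367 0.12499998760867201
212.31149719371803 0.12485054044876545
```

The three holes fit the 125 mm circle to within 0.06 mm, and the pin has 12.0° left to go.

>>> step_arm(slide=[[0.13,0.64,0],[0.16,0.63,0],[0.2,0.62,0],[0.23,0.62,0],[0,0,0],[0,0,0],[0,0,0]], delta_rot=[[0,0,0],[0,0,0],[0,0,0],[0,0,0],[0,0,0],[0,0,0],[0,0,0]])

```text
clock: 6.4
tcp_pos: [0.5012, -0.1629, 0.0818]
orientation: [3.083, 0.599, 0.0]
wrist_force: [0.7, -0.8, -1.4]
grip_width: 0.0218
grip_force: 45.1
```

>>> step_arm(slide=[[0,0,0.1],[0,0,0.1],[0,0,0.1],[0,0,0],[0,0,0]], delta_rot=[[0,0,0],[0,0,0],[0,0,0],[0,0,0],[0,0,0]])

```text
clock: 6.9
tcp_pos: [0.5009, -0.1626, 0.0787]
orientation: [-3.084, -0.599, 0.0]
wrist_force: [-0.5, -0.5, -1.6]
grip_width: 0.0211
grip_force: 45.2
```

>>> step_arm(slide=[[0.03,0.12,0],[0,0,0.1],[0,0,0.1],[0,0,0],[0,0,0]], delta_rot=[[0,0,0],[0,0,0],[0,0,0],[0,0,0],[0,0,0]])

```text
clock: 7.4
tcp_pos: [0.5016, -0.1635, 0.0767]
orientation: [-3.084, -0.599, 0.0]
wrist_force: [0.2, 1.0, -0.5]
grip_width: 0.0216
grip_force: 45.2
```

No resistance below the lug-top height, so the tip is in the hole. I'll continue to the ball detent.

>>> step_arm(slide=[[0,0,0.1],[0,0,0.1],[0,0,0.1],[0,0,0],[0,0,0]], delta_rot=[[0,0,0],[0,0,0],[0,0,0],[0,0,0],[0,0,0]])

```text
clock: 7.9
tcp_pos: [0.5019, -0.1637, 0.0742]
orientation: [3.084, 0.599, 0.001]
wrist_force: [-2.3, 2.0, 4.5]
grip_width: 0.0214
grip_force: 45.7
```

>>> step_arm(slide=[[-0.02,-0.04,0],[0,0,0.1],[0,0,0.1],[0,0,0],[0,0,0]], delta_rot=[[0,0,0],[0,0,0],[0,0,0],[0,0,0],[0,0,0]])

```text
clock: 8.4
tcp_pos: [0.5014, -0.1635, 0.0713]
orientation: [3.084, 0.599, -0.001]
wrist_force: [0.3, -0.0, -0.7]
grip_width: 0.0213
grip_force: 45.2
```

>>> step_arm(slide=[[0,0,0.15],[0,0,0.15],[0,0,0.15],[0,0,0.15],[0,0,0.15],[0,0,0],[0,0,0]], delta_rot=[[0,0,0],[0,0,0],[0,0,0],[0,0,0],[0,0,0],[0,0,0],[0,0,0]])

```text
clock: 9.1
tcp_pos: [0.501, -0.1633, 0.0636]
orientation: [-3.083, -0.599, 0.002]
wrist_force: [1.9, -1.4, -6.3]
grip_width: 0.0215
grip_force: 44.6
```

>>> step_arm(slide=[[0,0,0.1],[0,0,0.1],[0,0,0.1],[0,0,0],[0,0,0]], delta_rot=[[0,0,0],[0,0,0],[0,0,0],[0,0,0],[0,0,0]])

```text
clock: 9.6
tcp_pos: [0.5014, -0.1633, 0.0616]
orientation: [-3.084, -0.6, -0.0]
wrist_force: [0.6, 0.1, -1.3]
grip_width: 0.0217
grip_force: 45.2
```

>>> step_arm(slide=[[0,0,0.05],[0,0,0.05],[0,0,0.05],[0,0,0],[0,0,0]], delta_rot=[[0,0,0],[0,0,0],[0,0,0],[0,0,0],[0,0,0]])

```text
clock: 10.1
tcp_pos: [0.5015, -0.1634, 0.0599]
orientation: [3.084, 0.599, 0.0]
wrist_force: [-1.1, 0.2, 2.1]
grip_width: 0.0215
grip_force: 45.4
```

>>> step_arm(slide=[[0,0,0.04],[0,0,0],[0,0,0]], delta_rot=[[0,0,0],[0,0,0],[0,0,0]])

```text
clock: 10.4
tcp_pos: [0.5016, -0.1635, 0.0599]
orientation: [3.083, 0.599, 0.001]
wrist_force: [-1.3, 0.3, 5.6]
grip_width: 0.0213
grip_force: 45.8
```

The wrist height matches the original home (0.0599 m) and there is firm contact at 5.6 N. I'll release with a partial opening and retreat upward.

>>> step_arm(slide=[[0,0,0],[0,0,0],[0,0,0],[0,0,0],[0,0,0],[0,0,0]], delta_rot=[[0,0,0],[0,0,0],[0,0,0],[0,0,0],[0,0,0],[0,0,0]], fingers=0.55)

```text
clock: 11.0
tcp_pos: [0.5014, -0.1633, 0.0593]
orientation: [-3.084, -0.599, 0.0]
wrist_force: [0.5, -0.1, 0.3]
grip_width: 0.047
grip_force: 0.0
```

>>> step_arm(slide=[[0,0,-1],[0,0,-2],[0,0,-2],[0,0,-2],[0,0,-2],[0,0,0],[0,0,0]], delta_rot=[[0,0,0],[0,0,0],[0,0,0],[0,0,0],[0,0,0],[0,0,0],[0,0,0]])

```text
clock: 11.7
tcp_pos: [0.5017, -0.1634, 0.1499]
orientation: [3.083, 0.599, 0.002]
wrist_force: [0.9, -0.8, 0.5]
grip_width: 0.0468
grip_force: 0.0
```

```bash
python3 look.py w5; python3 - <<'E'
import numpy as np,cv2
from plant import cams
p,d=cams.snapshot("side");np.save("pics/side5.npy",p);a=p[130:300,200:440,::-1];w=cv2.imread("pics/w5.png")
cv2.imwrite("pics/s5.png",np.hstack([cv2.resize(a,(424,300)),cv2.resize(w,(376,300))]))
E
```

```text
t 11.7 tcp [ 0.5017 -0.1634  0.1499] q [-0.31  0.14 -0.2   1.23  0.    2.44]
[[ 0.927  0.375  0.001]
 [ 0.375 -0.927 -0.   ]
 [ 0.001  0.001 -1.   ]]
```

View pics/s5.png

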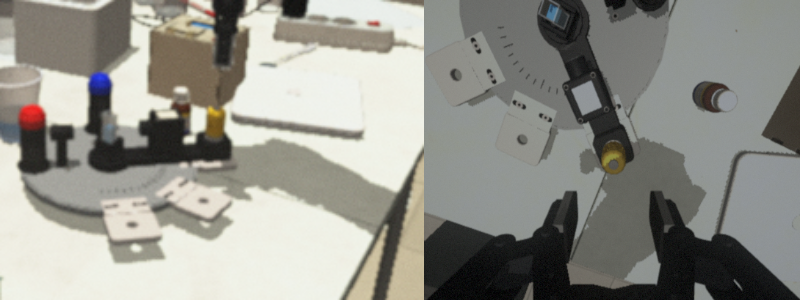

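The arm is over the right station with the pin in it and the gripper clear. The cuvette, bottle and cup are undisturbed. One last check is the handle-top height against the start.

```bash
python3 - <<'E'
from h import *
for n in("w1","w5"):
    f=np.load(f"pics/{n}.npz");p,d,K,E=f["p"],f["d"],f["K"],f["E"]
    m=cv2.inRange(cv2.cvtColor(p,cv2.COLOR_RGB2HSV),(15,110,60),(34,255,255));m[260:]=0
    v,u=np.nonzero(m);dd=d[v,u];C=np.c_[(u-K[0,2])/K[0,0]*dd,-(v-K[1,2])/K[1,1]*dd,-dd]
    W=C@E[:3,:3].T+E[:3,3];W=W[np.abs(W[:,2]-.08)<.03];print(n,len(W),np.percentile(W[:,2],[50,90,97]).round(4))
    t=W[W[:,2]>np.percentile(W[:,2],70)];print(t.mean(0).round(4))
E
```

```text
w1 728 [0.0898 0.0912 0.0917]
[ 0.4674 -0.0661  0.0911]
w5 919 [0.0896 0.0912 0.0917]
[ 0.5027 -0.1623  0.0911]
```

Heights are identical to home, so the collar is flush.

```bash
python3 -c "
from plant import job
print(job.finish_job())"
```

```text
the job is handed in; nothing more can be done
None
```

The detector arm is now pinned at the right (-y) station, straight across from the red lamp; the collar is back at its home height, the gripper is clear, and the job was handed in at about 12 s.

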